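# Set up the folding lamp stand beside the stereo microscope

### The arm

A 7-joint arm with a two-finger parallel gripper is mounted at the origin on the work surface. World frame = base frame: x ahead of the robot, y to its left, z up, the work surface at z = 0. Lengths are in m, angles in rad, forces in N, time in s.
With the tool pointing down it reaches from about 0.4 to 0.85 m from the base axis. Payload 10.4 kg.
Tool frame: the origin (TCP) lies between the finger pads; the fingertips stand manip.tip_extent ahead of it and the grasp point (between the pads) lies 6 mm ahead of it (manip.tip_extent is the distance from the TCP to the fingertips, in m); z points along the fingers, y is the line along which they close (so a half turn about z gives the same grasp; the last joint's range is limited). The gripper opens to 85 mm and grips with 20 to 120 N. Pads are 22 mm wide; open, the fingers measure 114 mm over their backs; the gripper's body (76 mm by 85 mm) begins 54 mm behind the grasp point. The pads swing forward as they close: fully open they stand 13 mm farther back than shut.
Start: joints at [-1.168, 0.332, -0.065, 1.46, 0.022, 1.35, -0.088], TCP at [0.258, 0.569, 0.236] pointing down, gripper open.
Joint ranges: [-2.6, 2.6], [-0.5, 2.12], [-1.47, 1.34], [0.16, 2.42], [-1.27, 4.41], [0.06, 2.06], [-2.6, 2.6]. Speed limits (rad/s): [2.22, 2.22, 2.79, 2.79, 3.14, 3.14, 3.14].

### API

Orientations are given as a unit quaternion [x, y, z, w].
In Python, from workcell import get_obs, optics, workorder, manip gives the robot as it stands.
- The arm moves only by the tool jog_arm, never from a script. Its argument "increments" is a list of rows, each a list of 7 numbers: the shift along the tool's x, y, z in m, then the turn, a rotation vector about the tool's x, y, z in rad, then the opening, from -1 (shut) to 1 (fully open). A call has 1 to 5 rows; each row is the pose to reach, as a shift and turn from the pose commanded when the call began, along the tool's axes at that moment; what a row does not reach only later rows make up. A row lasts 1/12 s, in which the tool goes at most 41.7 mm and 7.16 degrees, less where a joint would pass 70% of its speed; a pose out of reach is approached as far as the arm can. A call with a gripper value outside its range is refused whole. The fingers move at their own pace and stop on an object; "grip_force" is the grip in N (left out, the last holds). Time passes only in rows, so rows that repeat a pose let the fingers close. It gives the time, the measured TCP pose, the force, the opening and the grip force at its end, in the units of the state.
- get_obs(): the state, without advancing time (a new reading comes with each control period).
- optics.camera(name): name is "side" or "top" or "wrist"; returns a dict with "color" (400x640x3 uint8, red, green, blue), "depth" (400x640 float32, m along the optical axis (not along the pixel's ray), 0 where there is no reading), "K" (3x3 intrinsics, pixels), "R" (3x3) and "t" (3): a world point X has camera coordinates R X + t. Camera axes: x right, y down, z forward; pixel columns grow to the right and rows downward; lengths in m; the calibration is good to about 2 mm. A picture is of the moment at which its call begins.
- workorder.hand_in(): hands the job in; it is judged then, once.
The state is a dict: "clock": time; "joint_pos": joint angles; "joint_velocities": joint speeds; "tau": joint torques, N m; "position": TCP position; "ee_rot": TCP orientation; "ft_force": force on the tool from outside, world axes, zero at the start; "torque": the same for the moment, N m; "grip_width": opening from 0.0 (shut) to 1.0 (fully open); "grasp_force": force on a finger pad.
Only numpy, scipy, OpenCV 4.12 (cv2) and the standard library are available. Lean on these libraries where they do the work, as an engineer would, in place of code of your own. Each camera call takes 0.05 s, during which the arm holds its last target. There are 200 camera calls.

### The job

Set up the folding lamp beside the microscope: draw the red lock pin up out of the folded leg, park it hanging by its flange at the inner end of the stand's side notch, then swing that leg fully out until it clicks home in its end detent. Then turn the lamp head so that it points at the broken bolt in the small vise, and last push the switch on top fully forward to on. Leave the other things on the bench where they are.

Things in the scene. Friction and masses are not known exactly. Their poses are not given: they have to be found in the camera images.
- lamp_stand: Fixed LED lamp stand. Origin on the bench under the column axis, z up. Fixed legs (24 mm wide, 36 mm high, 190 mm long) at 150 deg (A) and 30 deg from its x axis; the hinged leg, folded, lies 45 mm beside A. Grey lug on A, top at 46 mm, holds the folded leg; on A's other side a grey forked plate has the notch. Lamp head: z 165 to 230 mm, within 40 mm of the axis, snoot to 65 mm.
- lock_pin: Red-knobbed steel lock pin, loose, upright in the lug's bore, where it locks the folded leg. Origin: on its axis under the head's flange. Below: shank 8 mm dia, 42 mm long. Above: flange 20 mm dia, 4 mm thick, then the red knob 22 mm dia, 4 to 34 mm above the origin. About 50 g; it slides out upward freely, bores are 1 to 2 mm wider than the shank.
- lug_bore (a point): Centre of the lug's bore on the lug's top face; the pin's origin is here at the start. The pin is clear once raised 45 mm.
- notch (a point): Inner seat of the U-shaped parking notch, on the top face of the forked plate (6 mm thick, top 46 mm above the bench). Slot 11.5 mm wide; its closed end is 4.5 mm beyond this point, it is open at the mouth and above. A parked pin hangs upright with its flange on the plate and its shank in the slot, its origin on this point.
- notch_mouth (a point): Middle of the open end of the slot, at the plate's top face, 20 mm from notch; the pin enters along the line from here to notch. Beyond it is free space.
- leg (a joint): Hinge of the folding leg, about the vertical, rad: 0 folded; grows counter-clockwise seen from above to its stop at 2.094 (120 deg), the end detent. It stays where it is left (under 1 N moves it at the knob) but between 1.5 and 1.88 rad it must be pushed over the detent's spring ball (up to 4.5 N at the knob); past that the spring pulls it home and holds it at the stop.
- leg_hinge (a point): On the folding leg's vertical hinge axis, 28 mm above the bench; fixed to the stand.
- leg_knob (a point): Centre of the black levelling knob standing up at the end of the folding leg, 190 mm from the hinge axis, and moving with the leg: 26 mm dia, 34 mm high (40 to 74 mm above the bench), fixed to the leg. The leg under it is 24 mm wide, top 36 mm above the bench.
- lamp_head (a joint): Turn of the lamp head about the column axis, rad, counter-clockwise from above, range +-2.4; at 0 its snoot points along the stand's -y axis. Stiff friction (0.25 N m): it stays where it is turned.
- beam (a point): Centre of the lamp head on the column axis, 195 mm above the bench, turning with the head: its x axis is the (horizontal) heading of the snoot and beam. The cream head box around it is 60 mm long (x), 46 mm wide (y, flat upright sides to pinch), z -22 to +22 mm; the black snoot sticks out in front.
- switch (a joint): Slide switch on top of the lamp head, m: 0 off, 0.012 fully forward = on. Friction 1.5 N; it stays where it is left.
- switch_top (a point): Top of the red switch slide, a nub 10 mm long, 14 mm wide, 10 mm high over the head's flat top; off, it is 10 mm behind the column axis and slides along the beam's x axis.
- fracture (a point): Fracture face on top of the broken steel bolt, 18 mm dia, that stands upright in a small steel vise (42 x 90 mm, jaws 40 mm high, fixed) on the bench in front of the microscope; 62 mm above the bench.
- puck_a: Bystander: black resin specimen puck, 30 mm dia, 20 mm high, by the stand. Origin: centre of its underside.
- puck_b: Bystander: a second such puck. Origin: centre of its underside.
- hex_key: Bystander: steel L-shaped hex key, 100 mm by 25 mm, 6 mm thick, lying by the stand. Origin: under the middle of its long arm.
- tweezers: Bystander: steel tweezers, 125 mm long, 4 mm thick, lying flat. Origin: centre of its underside.
- loupe: Bystander: black eye loupe, 42 mm dia, 30 mm high. Origin: centre of its underside.
- solvent: Bystander: white bottle with red cap, 66 mm dia, 150 mm high. Origin: centre of its underside.
- slide_box: Bystander: blue box 85 x 100 x 32 mm. Origin: centre of its underside.
Not all that is in view belongs to the job. Of the things that look like the part that bears fracture, the middle-sized one is meant.

How it is judged:
On the way, in this order (a step that is already met when the one before it is completed fails the run):
1. the lock pin is drawn up clear of the lug (z of lock_pin in the frame of lug_bore above 0.043 m), for 0.05 s.
2. the pin hangs upright at the inner end of the notch, flange on the plate, let go (horizontal distance between lock_pin and notch below 0.01 m and z of lock_pin in the frame of notch between -0.0035 and 0.0035 m and angle between lock_pin's own z axis and vertical below 0.15 rad and contact force between the fingers and lock_pin below 0.1 N), for 0.2 s.
3. the leg is home in its end detent (value of joint leg above 2.04 rad), for 0.2 s.
4. the lamp head points at the broken bolt (y of fracture in the frame of beam between -0.03 and 0.03 m and x of fracture in the frame of beam above 0.1 m), for 0.2 s.
5. the switch is pushed forward to on (value of joint switch above 0.009 m), for 0.1 s.
At the end, for the whole second after the job is handed in: The pin is parked in the notch (origin within 10 mm of the seat and 3.5 mm of its height, tilt under 0.15 rad), the leg is in its end detent (joint above 2.04 rad), the lamp's heading passes within 30 mm of the fracture face, the switch is on (beyond 9 of 12 mm), and the pin and the leg are at rest (all of step 4 and horizontal distance between lock_pin and notch below 0.01 m and z of lock_pin in the frame of notch between -0.0035 and 0.0035 m and angle between lock_pin's own z axis and vertical below 0.15 rad and value of joint leg above 2.04 rad and value of joint switch above 0.009 m and linear speed of lock_pin below 0.02 m/s and velocity of joint leg between -0.05 and 0.05 rad/s); the robot touches nothing.
It fails at once if one of the other things is shifted by more than 30 mm (distance of any of puck_a, puck_b, hex_key, tweezers, loupe, solvent, slide_box from where it was at the start of the episode above 0.03 m).
It also fails if it takes over 64 s, if anything falls off the work surface, if the arm or the gripper's body presses on something with over 40 N, if the wrist force passes 120 N, or if a joint passes its speed limit or range.

## Working session

There is one attempt and no reset: what is moved stays moved. The work goes in short steps, Python scripts to look and compute and a tool call to move; the robot and the scene stay as the last step left them, time stands still between calls to the robot, and variables do not carry over. Pictures are saved under pics/ and viewed, at most 10 in all, crops included, and the job is handed in when it is done.

Besides the shell and the picture viewer there is one more tool, called after "Request:" as name([rows], argument=value, ...), one row to a line, values as JSON. jog_arm: Moves the arm, as the interface text tells. Its arguments: {"type":"object","properties":{"increments":{"type":"array"},"grip_force":{"type":"number"}},"required":["increments"]}

```bash
mkdir -p pics; ls; cat > h.py <<'E'
import numpy as np, cv2, pickle
from workcell import get_obs, optics, workorder, manip
def snap(n):
    c=optics.camera(n); pickle.dump(c,open(f'{n}.pkl','wb')); return c
def load(n): return pickle.load(open(f'{n}.pkl','rb'))
def px2w(c,u,v,z=None):
    K,R,t=c['K'],np.array(c['R']),np.array(c['t']); r=np.linalg.inv(K)@[u,v,1]
    C=-R.T@t; d=R.T@r
    if z is None:
        dd=c['depth'][int(round(v)),int(round(u))]; return C+d*dd
    return C+d*(z-C[2])/d[2]
def w2px(c,X):
    p=c['K']@(np.array(c['R'])@np.array(X)+c['t']); return p[:2]/p[2]
def save(n,img,s=1): cv2.imwrite(f'pics/{n}.png',cv2.resize(img,None,fx=s,fy=s,interpolation=cv2.INTER_CUBIC)[:,:,::-1])
E
python3 - <<'E'
from h import *
for n in ['top','side']:
    c=snap(n); save(n+'0',c['color'],1.25); print(n,-np.array(c['R']).T@c['t'],np.array(c['R'])[2],c['K'][0,0])
o=get_obs(); print(o['position'],o['ee_rot'],o['clock'],manip.tip_extent)
E
```

```text
pics
top [0.3925595  0.00819483 1.3503469 ] [ 0.13382031  0.01609844 -0.99087485] 411.7390309482629
side [ 0.05326817 -1.03738129  0.93380867] [ 0.35722252  0.75299546 -0.55262095] 449.8190003930765
[0.25798332 0.56890085 0.23478103] [ 2.11269218e-01  9.77427690e-01 -6.42231736e-04 -1.28929523e-04] 0.1 0.025
```

View pics/top0.png

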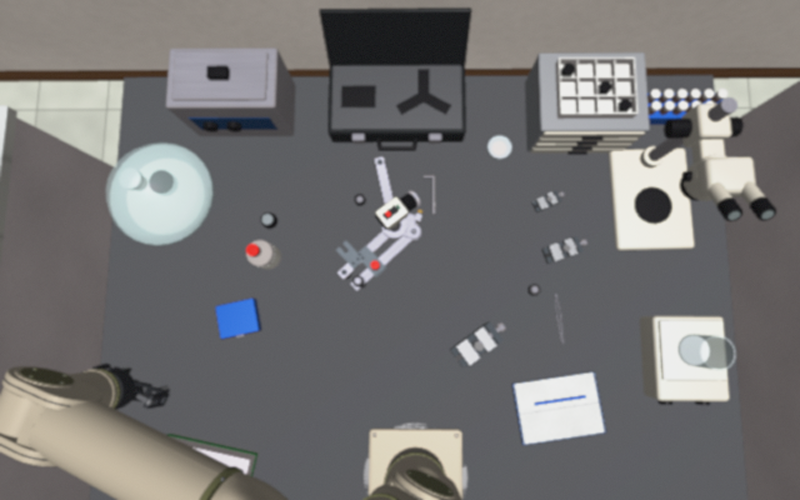

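View pics/side0.png

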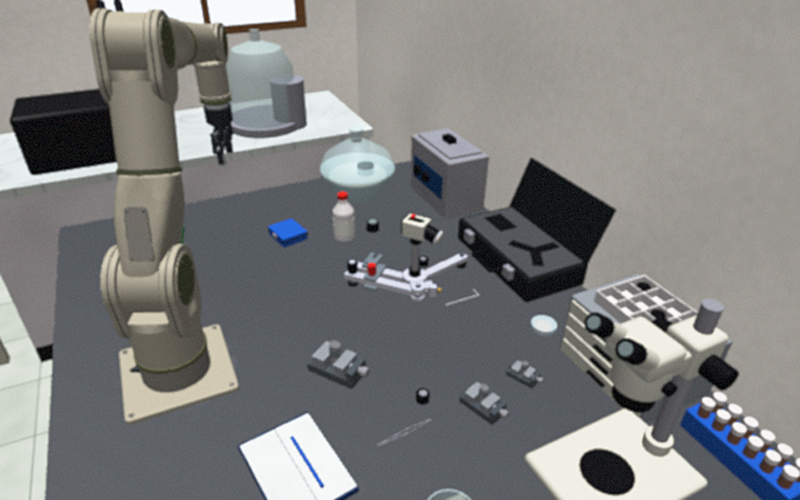

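The top view shows the lamp stand around (395,215), with the red pin at (375,266) and the leg knob at (358,283). Three vises could bear the fracture: small (548,200), middle (563,248) and large (478,343). By the description it is the middle one. Next I'll check close crops.

```bash
python3 - <<'E'
from h import *
c=load('top'); s=load('side')
a=c['color'][115:240,255:355]; b=c['color'][145:300,355:480]
A=cv2.resize(a,(480,600),interpolation=cv2.INTER_CUBIC)
save('lamp',A)
b2=s['color'][150:250,260:390]; v=s['color'][260:350,240:450]
save('side_lamp',np.vstack([cv2.resize(b2,(455,350),interpolation=cv2.INTER_CUBIC),cv2.resize(v,(455,195),interpolation=cv2.INTER_CUBIC)]))
for n,(u,vv) in dict(small=(548,200),mid=(563,248),large=(478,343)).items():
    p=px2w(c,u/1.25,vv/1.25,0.04); print(n,p)
    # heights around
    u0,v0=int(u/1.25),int(vv/1.25)
    pts=np.array([px2w(c,i,j) for i in range(u0-25,u0+26) for j in range(v0-25,v0+26)])
    for lo,hi in[(0.02,0.2)]:
        q=pts[(pts[:,2]>lo)&(pts[:,2]<hi)]; r=cv2.minAreaRect((q[:,:2]*1000).astype(np.float32)); print(r, np.percentile(q[:,2],[50,90,99,100]))
for n,(u,vv) in dict(pin=(375,266),knob=(358,283),headtop=(392,210)).items(): print(n,px2w(c,u/1.25,vv/1.25))
E
```

```text
small [ 0.69566757 -0.34457012  0.04      ]
((700.7977905273438, -350.42022705078125), (30.598054885864258, 78.18353271484375), 24.8547420501709) [0.0272256  0.0362061  0.04832766 0.04961838]
mid [ 0.57025976 -0.37856885  0.04      ]
((571.2645263671875, -387.93463134765625), (41.79867935180664, 110.32479858398438), 19.451215744018555) [0.03669481 0.04596364 0.06347784 0.06695736]
large [ 0.33005153 -0.15804018  0.04      ]
((332.2693176269531, -161.90008544921875), (56.81557846069336, 143.77474975585938), 36.11025619506836) [0.04909107 0.05682017 0.08622586 0.08958661]
pin [0.51911399 0.09938433 0.07743672]
knob [0.47711914 0.14167013 0.07145053]
headtop [0.63191333 0.05267596 0.21563194]
```

View pics/lamp.png

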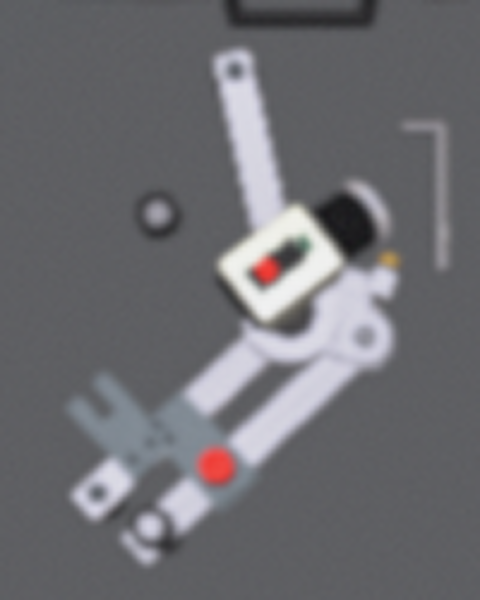

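View pics/side_lamp.png

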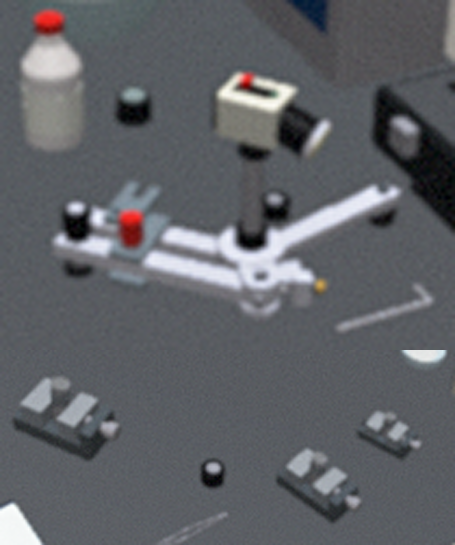

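The lamp crop shows the pin knob at (217,466), the leg knob at (150,525) and the hinge at (365,336). The fork slot runs from about (87,390) inwards to (115,415), and the head's top quad is centred near (281,264). In the side crop the middle vise (315,475) has the 42 mm width, so it's the one meant. Next I'll fit the stand pose.

```bash
python3 - <<'E'
from h import *
c=load('top')
f=lambda u,v,z:px2w(c,255+u/4.8-0.4,115+v/4.8-0.4,z)
P=dict(pin=(217,466,.08),knob=(150,525,.074),hinge=(365,336,.04),headc=(281,264,.217),Aend=(98,492,.036),Cend=(235,70,.036),mouth=(87,390,.046),inner=(118,418,.046),snoot_b=(250,292,.217),snoot_f=(321,233,.217))
W={k:f(*v) for k,v in P.items()}
for k,v in W.items(): print(k,v.round(4))
d=lambda a,b:np.degrees(np.arctan2(*(W[b]-W[a])[1::-1]))
print('leg dir',d('hinge','knob'),np.linalg.norm(W['hinge']-W['knob']),'C dir',d('headc','Cend'),'A dir',d('headc','Aend'),'head',d('snoot_b','snoot_f'),'slot',d('mouth','inner'))
# bolt: high points of the middle vise
for n in['top','side']:
    c=load(n); u0,v0=(int(563/1.25),int(248/1.25)) if n=='top' else (int(484/1.25),int(400/1.25))
    q=np.array([px2w(c,i,j) for i in range(u0-25,u0+26) for j in range(v0-25,v0+26)])
    q=q[(q[:,2]>.056)&(q[:,2]<.072)]; print(n,len(q),q.mean(0),np.ptp(q,0))
    # red blob
c=load('top');h=cv2.cvtColor(c['color'],cv2.COLOR_RGB2HSV)
m=((h[...,1]>150)&(h[...,2]>120)&((h[...,0]<8)|(h[...,0]>172))).astype(np.uint8)
n,_,st,ce=cv2.connectedComponentsWithStats(m)
for i in range(1,n):
    if st[i,4]>4:print(st[i],ce[i],px2w(c,*ce[i],.08).round(4),px2w(c,*ce[i],.225).round(4))
E
```

```text
pin [0.5223 0.0998 0.08  ]
knob [0.4845 0.1432 0.074 ]
hinge [0.6144 0.0042 0.04  ]
headc [0.627  0.0539 0.217 ]
Aend [0.5092 0.1824 0.036 ]
Cend [0.8003 0.0938 0.036 ]
mouth [0.5766 0.1898 0.046 ]
inner [0.5578 0.1687 0.046 ]
snoot_b [0.6104 0.0719 0.217 ]
snoot_f [0.6456 0.0306 0.217 ]
leg dir 133.06287503229132 0.1933359607350137 C dir 12.97010732485282 A dir 132.520616898536 head -49.569756664671715 slot -131.7301261912755
top 27 [ 0.56773992 -0.37874846  0.06111016] [0.01568172 0.01736853 0.0108025 ]
side 42 [ 0.56549873 -0.38248224  0.06294939] [0.01720055 0.01743485 0.01251842]
[308 169   5   5  15] [310.2 170.8] [0.6515 0.0686 0.08  ] [0.622  0.0617 0.225 ]
[197 196  10   9  72] [201.63888889 199.70833333] [0.5592 0.4075 0.08  ] [0.5402 0.362  0.225 ]
[297 209   6   6  33] [299.57575758 211.57575758] [0.5227 0.1006 0.08  ] [0.5078 0.09   0.225 ]
```

Request:
jog_arm([
  [-0.032,-0.024,0,0,0,0,1],
  [-0.064,-0.047,0,0,0,0,1],
  [-0.096,-0.071,0,0,0,0,1],
  [-0.128,-0.094,0,0,0,0,1],
  [-0.16,-0.118,0,0,0,0,1],
], grip_force=40)

```text
clock: 0.52
position: [0.3556, 0.3938, 0.2352]
ee_rot: [0.211, 0.977, -0.0, -0.0]
ft_force: [0.3, 0.6, 0.9]
grip_width: 0.999
grasp_force: 0.0
```

Request:
jog_arm([
  [-0.032,-0.024,0,0,0,0,1],
  [-0.064,-0.047,0,0,0,0,1],
  [-0.096,-0.071,0,0,0,0,1],
  [-0.128,-0.094,0,0,0,0,1],
  [-0.16,-0.118,0,0,0,0,1],
])

```text
clock: 0.93
position: [0.4525, 0.2202, 0.2354]
ee_rot: [0.211, 0.977, 0.0, -0.0]
ft_force: [0.8, -0.0, -0.4]
grip_width: 0.998
grasp_force: 0.0
```

Request:
jog_arm([
  [-0.025,-0.018,0.008,0,0,0.08,1],
  [-0.05,-0.036,0.016,0,0,0.16,1],
  [-0.075,-0.055,0.024,0,0,0.24,1],
  [-0.1,-0.073,0.03,0,0,0.32,1],
  [-0.114,-0.082,0.035,0,0,0.4,1],
])

```text
clock: 1.35
position: [0.5229, 0.0963, 0.1998]
ee_rot: [0.405, 0.914, -0.001, 0.0]
ft_force: [0.5, -0.5, -0.3]
grip_width: 0.999
grasp_force: 0.0
```

```bash
cat >> h.py <<'E'
from scipy.spatial.transform import Rotation as Ro
def go(xyz=None,yang=None):
    "tool-frame increments from the measured pose to xyz with tool y axis at yang deg (mod 180), tool down"
    o=get_obs(); R=Ro.from_quat(o['ee_rot']); p=np.array(o['position'])
    ty=R.as_matrix()[:,1]; cur=np.degrees(np.arctan2(ty[1],ty[0]))
    print('t',round(o['clock'],2),'p',p.round(4),'yang',round(cur,2),'grip',round(o['grip_width'],3),'F',np.round(o['ft_force'],1),'gf',o['grasp_force'],'tz',R.as_matrix()[:,2].round(3),'j7',round(o['joint_pos'][6],2))
    if xyz is None: return
    y=np.radians(cur if yang is None else yang); yy=np.array([np.cos(y),np.sin(y),0])
    if yang is not None and yy@ty<0: yy=-yy
    T=np.c_[np.cross(yy,[0,0,-1]),yy,[0,0,-1]]
    print('inc',R.inv().apply(np.array(xyz)-p).round(4),(R.inv()*Ro.from_matrix(T)).as_rotvec().round(3))
E
python3 - <<'E'
from h import *
go([.522,.1,.2],42.8)
c=snap('wrist'); save('wrist0',c['color'],1.25)
print(-np.array(c['R']).T@c['t'],np.array(c['R'])[2])
for n,X in dict(pin=[.522,.1,.08],notch=[.562,.176,.046],knob=[.4845,.1432,.074]).items(): print(n,w2px(c,X)*1.25)
E
```

```text
t 1.35 p [0.5229 0.0963 0.1998] yang 42.25 grip 0.999 F [ 0.5 -0.5 -0.3] gf 0.0 tz [-0.    -0.001 -1.   ] j7 0.52
inc [ 0.0034  0.0018 -0.0002] [-0.001  0.001 -0.01 ]
[0.47809334 0.14723887 0.33768826] [ 0.17857625 -0.19977965 -0.96343065]
pin [403.17665217 241.32857191]
notch [509.41119192 192.83205636]
knob [405.09032603 156.22804781]
```

View pics/wrist0.png

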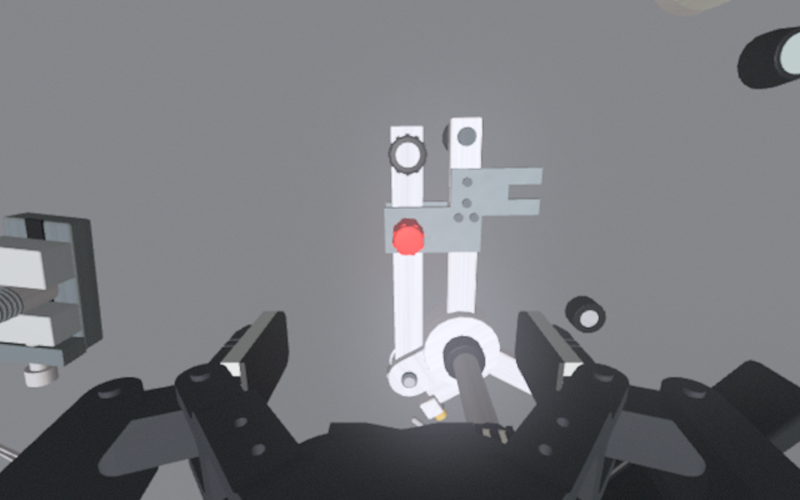

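The wrist view is clear. The pin's red top is at (408,233), the leg knob at (407,154) and the hinge at (408,380). The slot runs from its mouth at (542,191) to its closed end at (509,192), and the gripper straddles the pin's line.

```bash
python3 - <<'E'
from h import *
c=load('wrist'); f=lambda u,v,z:px2w(c,u/1.25,v/1.25,z)
W=dict(pin=f(408,233,.08),knob=f(407,154,.074),hinge=f(408,380,.04),mouth=f(541.5,191.5,.046),closed=f(509,192,.046),Aend=f(467,136,.036),lugL=f(386,253,.046),lugR=f(480,251,.046),col=f(462,353,.03))
for k,v in W.items(): print(k,v.round(4),px2w(c,*[0,0],1).round(2)[:0])
d=lambda a,b:np.degrees(np.arctan2(*(W[b]-W[a])[1::-1]))
print(d('hinge','knob'),np.linalg.norm((W['hinge']-W['knob'])[:2]),d('closed','mouth'),np.linalg.norm(W['closed']-W['mouth']),d('lugL','lugR'))
h=cv2.cvtColor(c['color'],cv2.COLOR_RGB2HSV)
m=((h[...,1]>150)&(h[...,2]>100)&((h[...,0]<8)|(h[...,0]>172))).astype(np.uint8)
n,_,st,ce=cv2.connectedComponentsWithStats(m)
for i in range(1,n):
    if st[i,4]>40:print(st[i],ce[i]*1.25)
print(c['depth'][int(233/1.25),int(408/1.25)],px2w(c,408/1.25,233/1.25))
E
python3 -c "
import pickle,cv2
c=pickle.load(open('wrist.pkl','rb'))
cv2.imwrite('pics/wcrop.png',cv2.resize(c['color'][95:215,300:440,::-1],(700,600),interpolation=cv2.INTER_CUBIC))"
```

```text
pin [0.5205 0.1066 0.08  ] []
knob [0.4845 0.1451 0.074 ] []
hinge [0.6176 0.0013 0.04  ] []
mouth [0.5793 0.193  0.046 ] []
closed [0.5613 0.1762 0.046 ] []
Aend [0.5101 0.185  0.036 ] []
lugL [0.5241 0.0776 0.046 ] []
lugR [0.5781 0.1288 0.046 ] []
col [0.6395 0.0497 0.03  ] []
132.79742627594794 0.19601080372471302 43.07575801206927 0.024597937501262063 43.48148916049583
0.26520187 [0.52068353 0.10642694 0.07877717]
```

View pics/wcrop.png

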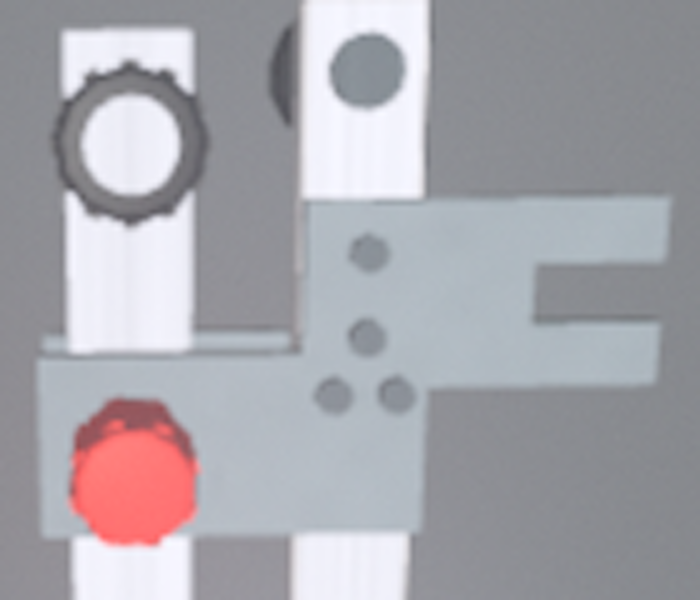

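In the enlarged crop the pin's top face is centred at (134,488), the leg knob at (131,144), and the slot's closed end at (535,293) with its mouth at (664,292).

```bash
python3 - <<'E'
from h import *
c=load('wrist'); f=lambda u,v,z:px2w(c,300+u/5-.4,95+v/5-.4,z)
W=dict(pin=f(134,488,.08),knob=f(131,144,.074),mouth=f(664,292,.046),closed=f(535,293,.046))
for k,v in W.items(): print(k,v.round(4))
u=(W['mouth']-W['closed']);u/=np.linalg.norm(u);print(np.degrees(np.arctan2(u[1],u[0])),'seat',(W['closed']+.0045*u).round(4), (W['mouth']-.02*u).round(4))
print(px2w(c,326.4,192),px2w(c,300+600/5,95+230/5),px2w(c,326,123))
go([*W['pin'][:2],.2],42.8)
E
```

```text
pin [0.524  0.1028 0.08  ]
knob [0.4847 0.1451 0.074 ]
mouth [0.5786 0.1926 0.046 ]
closed [0.5606 0.1761 0.046 ]
42.63937571710602 seat [0.5639 0.1792 0.046 ] [0.5639 0.1791 0.046 ]
[0.5237371  0.10304921 0.08057508] [0.56147061 0.19230185 0.04661783] [0.48458326 0.14547681 0.07509598]
t 1.4 p [0.5236 0.0943 0.199 ] yang 41.76 grip 1.0 F [-1.1 -2.7 -1. ] gf 0.0 tz [-0.001 -0.002 -1.   ] j7 0.51
inc [ 0.0061  0.006  -0.001 ] [-0.002  0.001 -0.018]
```

Request:
jog_arm([
  [0,0.0025,0.03,0,0,0,1],
  [0,0.0025,0.06,0,0,0,1],
  [0,0.0025,0.09,0,0,0,1],
  [0,0.0025,0.125,0,0,0,1],
  [0,0.0025,0.125,0,0,0,1],
])

```text
clock: 1.82
position: [0.5197, 0.1013, 0.0696]
ee_rot: [0.401, 0.916, -0.003, -0.004]
ft_force: [-1.2, 0.2, -1.1]
grip_width: 0.997
grasp_force: 0.0
```

Request:
jog_arm([
  [0,0,0,0,0,0,1],
  [0,0,0,0,0,0,1],
])

```text
clock: 1.98
position: [0.5247, 0.1023, 0.0772]
ee_rot: [0.401, 0.916, 0.001, 0.001]
ft_force: [-0.1, 0.2, -0.3]
grip_width: 1.002
grasp_force: 0.0
```

Request:
jog_arm([
  [0,0,0,0,0,0,-1],
  [0,0,0,0,0,0,-1],
  [0,0,0,0,0,0,-1],
  [0,0,0,0,0,0,-1],
  [0,0,0,0,0,0,-1],
], grip_force=40)

```text
clock: 2.4
position: [0.5241, 0.1021, 0.076]
ee_rot: [0.401, 0.916, 0.0, 0.0]
ft_force: [0.8, -1.2, -0.6]
grip_width: 0.3
grasp_force: 0.0
```

Request:
jog_arm([
  [0,0,0,0,0,0,-1],
  [0,0,0,0,0,0,-1],
  [0,0,0,0,0,0,-1],
])

```text
clock: 2.65
position: [0.5241, 0.1021, 0.0761]
ee_rot: [0.401, 0.916, 0.0, 0.0]
ft_force: [-1.9, -0.8, 5.3]
grip_width: 0.231
grasp_force: 38.9
```

Request:
jog_arm([
  [0,0,-0.012,0,0,0,-1],
  [0,0,-0.028,0,0,0,-1],
  [0,0,-0.044,0,0,0,-1],
  [0,0,-0.058,0,0,0,-1],
  [0,0,-0.065,0,0,0,-1],
])

```text
clock: 3.07
position: [0.5247, 0.1022, 0.143]
ee_rot: [0.401, 0.916, 0.001, 0.001]
ft_force: [0.6, 0.1, 0.7]
grip_width: 0.23
grasp_force: 39.4
```

Request:
jog_arm([
  [0,0,0,0,0,0,-1],
  [0.007,0.021,0,0,0,0,-1],
  [0.014,0.043,0,0,0,0,-1],
  [0.022,0.066,0,0,0,0,-1],
  [0.029,0.086,0,0,0,0,-1],
])

```text
clock: 3.48
position: [0.5674, 0.183, 0.1396]
ee_rot: [0.401, 0.916, -0.0, -0.0]
ft_force: [0.0, -0.0, -0.4]
grip_width: 0.231
grasp_force: 39.4
```

Request:
jog_arm([
  [0,0,0,0,0,0,-1],
  [0,0,0,0,0,0,-1],
  [0,0,0,0,0,0,-1],
  [0,0,0,0,0,0,-1],
])

```text
clock: 3.82
position: [0.5671, 0.1803, 0.1402]
ee_rot: [0.402, 0.916, -0.0, -0.0]
ft_force: [0.5, 0.1, -0.9]
grip_width: 0.226
grasp_force: 39.4
```

```bash
python3 - <<'E'
from h import *
go([.5676,.1825,.141],42.7)
c=snap('wrist'); s=snap('side')
w=cv2.resize(c['color'][180:330,250:400],(400,400),interpolation=cv2.INTER_CUBIC)
P=w2px(s,[.564,.179,.08]);x,y=P.astype(int);print(P)
save('hang',np.hstack([cv2.resize(c['color'],(640,400))[:,:], ])[:, :])
save('hang2',np.hstack([cv2.resize(c['color'][130:330,220:420],(400,400),interpolation=cv2.INTER_CUBIC),cv2.resize(s['color'][y-50:y+30,x-40:x+40],(400,400),interpolation=cv2.INTER_CUBIC)]))
E
```

```text
t 3.82 p [0.5671 0.1803 0.1402] yang 42.6 grip 0.226 F [ 0.5  0.1 -0.9] gf 39.433613419532776 tz [-0.001 -0.001 -1.   ] j7 0.44
inc [ 0.0013  0.0018 -0.0008] [-0.001  0.    -0.002]
[298.85944351 196.93772724]
```

View pics/hang2.png

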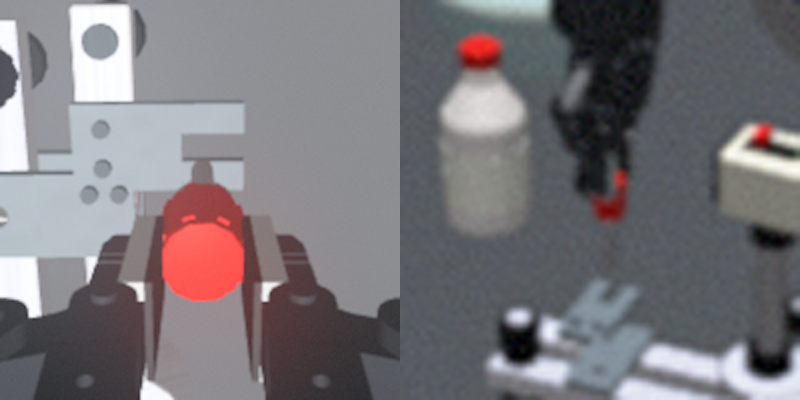

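The left crop shows the pin upright in the grip, with the shank tip at (203,163). The slot's closed end is at (184,146) and its mouth at (245,146).

```bash
python3 - <<'E'
from h import *
c=load('wrist'); f=lambda u,v,z:px2w(c,220+u/2-.25,130+v/2-.25,z)
tip,cl,mo=f(203,164,.068),f(184,146,.046),f(245,146.5,.046)
u=np.array([.735,.678,0]);n=np.array([-.678,.735,0]);s=cl+.0045*u
print(tip,cl,mo,'tip-seat along,across',(tip-s)@u,(tip-s)@n,'mouth',(mo-cl)@u,(mo-cl)@n)
E
```

```text
[0.56665014 0.18194395 0.068     ] [0.56078145 0.17722732 0.046     ] [0.57862789 0.1933425  0.046     ] tip-seat along,across 0.0030117698291537375 -0.0005122496343529508 mouth 0.024043230594248902 -0.000255230429623542
```

Request:
jog_arm([
  [0.0007,0.001,0,0,0,0,-1],
  [0.0007,0.001,0.008,0,0,0,-1],
  [0.0007,0.001,0.017,0,0,0,-1],
  [0.0007,0.001,0.025,0,0,0,-1],
  [0.0007,0.001,0.028,0,0,0,-1],
])

```text
clock: 4.33
position: [0.5667, 0.1825, 0.1104]
ee_rot: [0.401, 0.916, -0.001, -0.001]
ft_force: [0.2, -0.1, -1.1]
grip_width: 0.227
grasp_force: 39.4
```

Request:
jog_arm([
  [0,0,0,0,0,0,-1],
  [0,0,0,0,0,0,-1],
])

```text
clock: 4.5
position: [0.5676, 0.1828, 0.1122]
ee_rot: [0.401, 0.916, -0.0, -0.0]
ft_force: [-1.2, -0.0, -0.5]
grip_width: 0.229
grasp_force: 39.4
```

Request:
jog_arm([
  [0,0,0.01,0,0,0,-1],
  [0,0,0.02,0,0,0,-1],
  [0,0,0.029,0,0,0,-1],
  [0,0,0.035,0,0,0,-1],
  [0,0,0.035,0,0,0,-1],
])

```text
clock: 4.92
position: [0.5675, 0.1827, 0.0765]
ee_rot: [0.401, 0.916, -0.0, -0.0]
ft_force: [-0.3, -0.3, -0.6]
grip_width: 0.23
grasp_force: 39.5
```

Request:
jog_arm([
  [0,-0.002,0,0,0,0,-1],
  [0,-0.004,0.0,0,0,0,-1],
  [0,-0.004,0.0005,0,0,0,-1],
  [0,-0.004,0.0005,0,0,0,-1],
])

```text
clock: 5.25
position: [0.5646, 0.18, 0.0769]
ee_rot: [0.401, 0.916, 0.0, -0.0]
ft_force: [-1.5, -0.0, -0.1]
grip_width: 0.23
grasp_force: 39.4
```

Request:
jog_arm([
  [0,0,0,0,0,0,0.2],
  [0,0,0,0,0,0,0.2],
  [0,0,0,0,0,0,0.2],
  [0,0,0,0,0,0,0.2],
  [0,0,0,0,0,0,0.2],
])

```text
clock: 5.67
position: [0.5648, 0.1802, 0.0771]
ee_rot: [0.401, 0.916, 0.0, 0.0]
ft_force: [-0.1, -0.0, 0.3]
grip_width: 0.598
grasp_force: 0.0
```

Request:
jog_arm([
  [0,0,-0.02,0,0,0,0.2],
  [0,0,-0.05,0,0,0,0.2],
  [0,0,-0.08,0,0,0,0.2],
  [0,0,-0.1,0,0,0,0.2],
  [0,0,-0.1,0,0,0,0.2],
])

```text
clock: 6.08
position: [0.567, 0.1808, 0.182]
ee_rot: [0.401, 0.916, 0.003, 0.002]
ft_force: [0.0, -0.4, 0.4]
grip_width: 0.6
grasp_force: 0.0
```

```bash
python3 - <<'E'
from h import *
go([.4845,.1451,.17],42.7)
c=snap('wrist'); s=snap('side')
P=w2px(s,[.564,.179,.06]);x,y=P.astype(int)
save('parked',np.hstack([cv2.resize(c['color'][100:300,220:420],(400,400),interpolation=cv2.INTER_CUBIC),cv2.resize(s['color'][y-40:y+40,x-40:x+40],(400,400),interpolation=cv2.INTER_CUBIC)]))
E
```

```text
t 6.08 p [0.567  0.1808 0.182 ] yang 42.67 grip 0.6 F [ 0.  -0.4  0.4] gf 0.0 tz [ 0.007  0.003 -1.   ] j7 0.44
inc [ 0.0297 -0.0849  0.0113] [ 0.007  0.002 -0.   ]
```

View pics/parked.png

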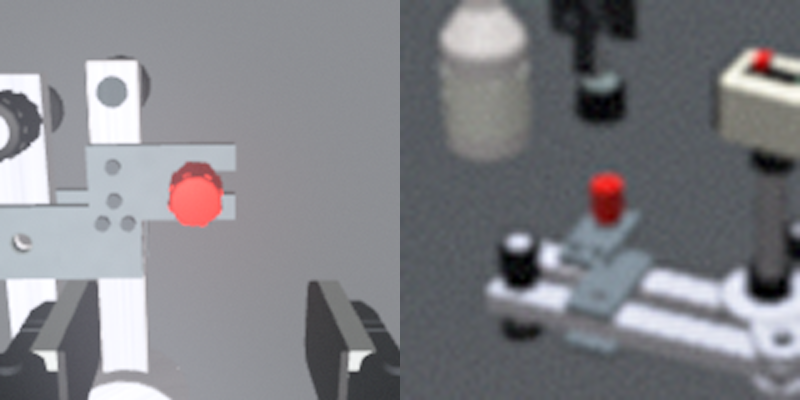

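The pin hangs upright in the slot, with its red top at (196,201) in the left crop. The side crop confirms the flange is on the plate. Next I'll cage the leg knob and swing it.

Request:
jog_arm([
  [0.007,-0.02,0,0,0,0,0.2],
  [0.014,-0.041,0,0,0,0,0.2],
  [0.021,-0.062,0,0,0,0,0.2],
  [0.0285,-0.0827,0,0,0,0,0.2],
  [0.0285,-0.0827,0,0,0,0,0.2],
])

```text
clock: 6.6
position: [0.4813, 0.1433, 0.1755]
ee_rot: [0.402, 0.916, -0.001, -0.001]
ft_force: [1.3, 0.5, -0.1]
grip_width: 0.601
grasp_force: 0.0
```

Request:
jog_arm([
  [0,0,0.02,0,0,0,0.2],
  [0,0,0.045,0,0,0,0.2],
  [0,0,0.07,0,0,0,0.2],
  [0,0,0.09,0,0,0,0.2],
  [0,0,0.105,0,0,0,0.2],
])

```text
clock: 7.02
position: [0.4833, 0.1446, 0.069]
ee_rot: [0.401, 0.916, -0.001, -0.001]
ft_force: [-0.3, -0.4, -0.4]
grip_width: 0.601
grasp_force: 0.0
```

Request:
jog_arm([
  [0,0,0,0,0,0,0.2],
  [0,0,0,0,0,0,0.2],
])

```text
clock: 7.18
position: [0.4839, 0.1448, 0.071]
ee_rot: [0.401, 0.916, -0.001, -0.001]
ft_force: [0.3, -0.7, 0.1]
grip_width: 0.6
grasp_force: 0.0
```

```bash
python3 - <<'E'
from h import *
go([.4847,.1451,.072],42.8)
E
```

```text
t 7.18 p [0.4839 0.1448 0.071 ] yang 42.69 grip 0.6 F [ 0.3 -0.7  0.1] gf 0.0 tz [-0.002 -0.001 -1.   ] j7 0.44
inc [-0.0003  0.0008 -0.001 ] [-0.003 -0.001 -0.002]
```

Request:
jog_arm([
  [-0.0005,-0.0133,0,0,0,-0.0698,0.2],
  [-0.0018,-0.0264,0,0,0,-0.1396,0.2],
  [-0.0042,-0.0395,0,0,0,-0.2094,0.2],
  [-0.0074,-0.0524,0,0,0,-0.2793,0.2],
  [-0.0115,-0.065,0,0,0,-0.3491,0.2],
])

```text
clock: 7.6
position: [0.4449, 0.0927, 0.0731]
ee_rot: [0.234, 0.972, 0.001, 0.001]
ft_force: [-0.1, 1.3, -0.6]
grip_width: 0.596
grasp_force: 0.5
```

Request:
jog_arm([
  [-0.0005,-0.0133,0,0,0,-0.0698,0.2],
  [-0.0018,-0.0264,0,0,0,-0.1396,0.2],
  [-0.0042,-0.0395,0,0,0,-0.2094,0.2],
  [-0.0074,-0.0524,0,0,0,-0.2793,0.2],
  [-0.0115,-0.065,0,0,0,-0.3491,0.2],
])

```text
clock: 8.02
position: [0.4255, 0.0293, 0.0731]
ee_rot: [0.062, 0.998, 0.001, 0.001]
ft_force: [-0.2, 1.6, 0.5]
grip_width: 0.6
grasp_force: 0.5
```

```bash
python3 - <<'E'
from h import *
a=np.radians(172.8)
go([.6138+.19*np.cos(a),.0057+.19*np.sin(a),.072],82.8)
E
```

```text
t 8.02 p [0.4255 0.0293 0.0731] yang 82.91 grip 0.6 F [-0.2  1.6  0.5] gf 0.5167331546545029 tz [ 0.002  0.001 -1.   ] j7 1.3
inc [0.0002 0.0002 0.0011] [0.001 0.001 0.002]
```

Joint 7 would run out of range on the full arc (1.3 now, rising), so I'll lift off, flip the tool half a turn and re-cage.

Request:
jog_arm([
  [0,0.006,0,0,0,0,0.2],
  [0,0.012,0,0,0,0,0.2],
  [0,0.012,-0.02,0,0,0,0.2],
  [0,0.012,-0.05,0,0,0,0.2],
  [0,0.012,-0.07,0,0,0,0.2],
])

```text
clock: 8.43
position: [0.4273, 0.0426, 0.1445]
ee_rot: [0.064, 0.998, 0.0, 0.001]
ft_force: [0.9, -0.3, 0.4]
grip_width: 0.599
grasp_force: 0.0
```

Request:
jog_arm([
  [0,0,0,0,0,0.12,0.4],
  [0,0,0,0,0,0.24,0.4],
  [0,0,0,0,0,0.36,0.4],
  [0,0,0,0,0,0.48,0.4],
  [0,0,0,0,0,0.6,0.4],
])

```text
clock: 8.85
position: [0.4271, 0.0427, 0.1428]
ee_rot: [0.359, 0.933, 0.0, 0.0]
ft_force: [0.2, -0.2, 0.2]
grip_width: 0.703
grasp_force: 0.0
```

Request:
jog_arm([
  [0,0,0,0,0,0.12,0.4],
  [0,0,0,0,0,0.24,0.4],
  [0,0,0,0,0,0.36,0.4],
  [0,0,0,0,0,0.48,0.4],
  [0,0,0,0,0,0.6,0.4],
])

```text
clock: 9.27
position: [0.4271, 0.0427, 0.1427]
ee_rot: [0.619, 0.786, 0.001, 0.0]
ft_force: [-0.6, -0.1, -0.8]
grip_width: 0.699
grasp_force: 0.0
```

Request:
jog_arm([
  [0,0,0,0,0,0.12,0.4],
  [0,0,0,0,0,0.24,0.4],
  [0,0,0,0,0,0.36,0.4],
  [0,0,0,0,0,0.48,0.4],
  [0,0,0,0,0,0.6,0.4],
])

```text
clock: 9.68
position: [0.4271, 0.0427, 0.1427]
ee_rot: [0.823, 0.568, 0.001, 0.0]
ft_force: [0.1, 0.4, -0.7]
grip_width: 0.698
grasp_force: 0.0
```

Request:
jog_arm([
  [0,0,0,0,0,0.12,0.4],
  [0,0,0,0,0,0.24,0.4],
  [0,0,0,0,0,0.36,0.4],
  [0,0,0,0,0,0.48,0.4],
  [0,0,0,0,0,0.6,0.4],
])

```text
clock: 10.1
position: [0.4271, 0.0427, 0.1427]
ee_rot: [0.954, 0.299, 0.001, -0.0]
ft_force: [0.2, 0.1, 0.8]
grip_width: 0.702
grasp_force: 0.0
```

Request:
jog_arm([
  [0,0,0,0,0,0.12,0.4],
  [0,0,0,0,0,0.24,0.4],
  [0,0,0,0,0,0.36,0.4],
  [0,0,0,0,0,0.48,0.4],
  [0,0,0,0,0,0.6,0.4],
])

```text
clock: 10.52
position: [0.4271, 0.0427, 0.1427]
ee_rot: [1.0, 0.004, 0.001, -0.0]
ft_force: [-0.9, -0.0, 0.1]
grip_width: 0.695
grasp_force: 0.0
```

Request:
jog_arm([
  [0,0,0,0,0,0.1,0.4],
  [0,0,0,0,0,0.1416,0.4],
  [0,0,0,0,0,0.1416,0.4],
  [0,0,0,0,0,0.1416,0.4],
])

```text
clock: 10.85
position: [0.4269, 0.0423, 0.1425]
ee_rot: [0.998, -0.063, 0.0, -0.0]
ft_force: [-0.4, -0.8, 0.0]
grip_width: 0.701
grasp_force: 0.0
```

```bash
python3 - <<'E'
from h import *
a=np.radians(172.8)
go([.6138+.19*np.cos(a),.0057+.19*np.sin(a),.072],82.8)
c=snap('wrist'); s=snap('top')
a=c['color'][:300]; save('flip',cv2.resize(a,(640,300)))
E
```

```text
t 10.85 p [0.4269 0.0423 0.1425] yang -97.2 grip 0.701 F [-0.4 -0.8  0. ] gf 0.0 tz [ 0.001  0.    -1.   ] j7 -1.91
inc [-0.0001  0.0129  0.0705] [-0.    -0.001 -0.   ]
```

View pics/flip.png

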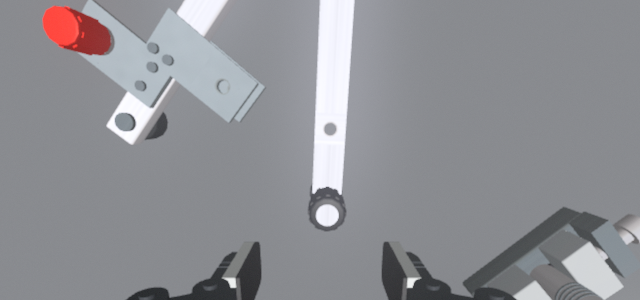

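The wrist view shows the leg knob at (327,213), centred between the fingers at (250,270) and (392,270). Lower, then swing the rest of the way.

Request:
jog_arm([
  [0,0,0.02,0,0,0,0.4],
  [0,0,0.04,0,0,0,0.4],
  [0,0,0.06,0,0,0,0.4],
  [0,0,0.0705,0,0,0,0.4],
  [0,0,0.0705,0,0,0,0.2],
])

```text
clock: 11.37
position: [0.4251, 0.0413, 0.0695]
ee_rot: [0.998, -0.063, -0.002, 0.001]
ft_force: [-0.5, 0.4, 1.2]
grip_width: 0.602
grasp_force: 0.0
```

Request:
jog_arm([
  [0,0.006,0,0,0,0,0.2],
  [0,0.0125,0,0,0,0,0.2],
])

```text
clock: 11.53
position: [0.4255, 0.0289, 0.0723]
ee_rot: [0.998, -0.063, 0.001, -0.0]
ft_force: [-0.5, 0.4, -0.1]
grip_width: 0.6
grasp_force: 0.0
```

Request:
jog_arm([
  [0.0005,0.0133,0,0,0,-0.0698,0.2],
  [0.0018,0.0264,0,0,0,-0.1396,0.2],
  [0.0042,0.0395,0,0,0,-0.2094,0.2],
  [0.0074,0.0524,0,0,0,-0.2793,0.2],
  [0.0115,0.065,0,0,0,-0.3491,0.2],
])

```text
clock: 11.95
position: [0.4287, -0.038, 0.0727]
ee_rot: [0.994, 0.112, 0.001, -0.0]
ft_force: [1.3, 0.6, -0.8]
grip_width: 0.597
grasp_force: 0.4
```

Request:
jog_arm([
  [0.0005,0.0133,0,0,0,-0.0698,0.2],
  [0.0018,0.0264,0,0,0,-0.1396,0.2],
  [0.0042,0.0395,0,0,0,-0.2094,0.2],
  [0.0074,0.0524,0,0,0,-0.2793,0.2],
  [0.0115,0.065,0,0,0,-0.3491,0.2],
])

```text
clock: 12.37
position: [0.4543, -0.099, 0.0727]
ee_rot: [0.959, 0.283, 0.001, 0.0]
ft_force: [0.5, 1.1, -0.7]
grip_width: 0.598
grasp_force: 0.4
```

```bash
python3 - <<'E'
from h import *
a=np.radians(212.8)
go([.6138+.19*np.cos(a),.0057+.19*np.sin(a),.072],122.8)
E
```

```text
t 12.37 p [ 0.4543 -0.099   0.0727] yang -57.13 grip 0.598 F [ 0.5  1.1 -0.7] gf 0.436583636328578 tz [ 0.002  0.001 -1.   ] j7 -0.82
inc [ 0.0008 -0.0016  0.0007] [ 0.001 -0.002  0.001]
```

Request:
jog_arm([
  [0.0005,0.0133,0,0,0,-0.0698,0.2],
  [0.0018,0.0264,0,0,0,-0.1396,0.2],
  [0.0042,0.0395,0,0,0,-0.2094,0.2],
  [0.0074,0.0524,0,0,0,-0.2793,0.2],
  [0.0115,0.065,0,0,0,-0.3491,0.2],
])

```text
clock: 12.78
position: [0.4985, -0.147, 0.0725]
ee_rot: [0.895, 0.445, 0.0, -0.0]
ft_force: [-5.0, 4.8, 2.3]
grip_width: 0.599
grasp_force: 3.2
```

Request:
jog_arm([
  [0.0005,0.0133,0,0,0,-0.0698,0.2],
  [0.0018,0.0264,0,0,0,-0.1396,0.2],
  [0.0042,0.0395,0,0,0,-0.2094,0.2],
  [0.0074,0.0524,0,0,0,-0.2793,0.2],
  [0.0115,0.065,0,0,0,-0.3491,0.2],
])

```text
clock: 13.2
position: [0.5579, -0.178, 0.0728]
ee_rot: [0.805, 0.594, 0.001, 0.001]
ft_force: [-1.7, 0.7, 0.4]
grip_width: 0.6
grasp_force: 0.8
```

Request:
jog_arm([
  [0,0.004,0,0,0,0,0.2],
  [0,0.008,0,0,0,0,0.2],
  [0,0.008,0,0,0,0,0.2],
  [0,0.008,0,0,0,0,0.2],
])

```text
clock: 13.53
position: [0.5644, -0.1789, 0.0717]
ee_rot: [0.806, 0.592, 0.0, -0.0]
ft_force: [0.4, 0.3, -0.5]
grip_width: 0.596
grasp_force: 0.0
```

```bash
python3 - <<'E'
from h import *
a=np.radians(252.8); K=[.6138+.19*np.cos(a),.0057+.19*np.sin(a),.074]; print(K)
go([*K[:2],.072],162.8)
c=snap('wrist'); 
# white knob-top disc by depth between fingers
print('knob exp px',w2px(c,K))
for n in['top','side']:
    c=snap(n); print(n,w2px(c,K))
c=load('side')
# points of knob height in neighbourhood of end leg (gripper excluded) -> leg direction from leg-top points z~.036 (side)
for n in['top','side','wrist']:
    c=load(n); K_=np.linalg.inv(c['K']); h,w=c['depth'].shape
    u,v=np.meshgrid(np.arange(w),np.arange(h)); r=np.stack([u,v,np.ones_like(u)],-1)@K_.T*c['depth'][...,None]
    X=(r-np.array(c['t']))@np.array(c['R'])
    H=np.array([.6138,.0057]); D=X[...,:2]-H; d=np.hypot(D[...,0],D[...,1]); an=np.degrees(np.arctan2(D[...,1],D[...,0]))%360
    m=(abs(X[...,2]-.036)<.004)&(d>.04)&(d<.15)&(an>225)&(an<290)&(c['depth']>0)&(c['color'].min(-1)>120)
    print(n,m.sum(),np.median(an[m]) if m.any() else None,'expected 252.8')
E
```

```text
[np.float64(0.5576154704916311), np.float64(-0.1758028888032453), 0.074]
t 13.53 p [ 0.5644 -0.1789  0.0717] yang -17.4 grip 0.596 F [ 0.4  0.3 -0.5] gf 0.0 tz [ 0.  0. -1.] j7 0.03
inc [ 0.001  -0.0074 -0.0003] [-0.    -0.    -0.003]
knob exp px [305.19627632 260.05516978]
top [388.38496286 200.83426969]
side [345.31488184 259.69055931]
top 194 251.5715563142149 expected 252.8
side 51 252.54488807396788 expected 252.8
wrist 7210 252.47425691237373 expected 252.8
```

The leg heading measures about 252.5° against the 252.8° stop (joint ≈ 2.09 rad), so it's home. Next I'll lift and go over the lamp head.

Request:
jog_arm([
  [0,-0.007,0,0,0,0,0.4],
  [0,-0.007,-0.025,0,0,0,0.4],
  [0,-0.007,-0.065,0,0,0,0.4],
  [0,-0.007,-0.105,0,0,0,0.6],
  [0,-0.007,-0.145,0,0,0,1],
])

```text
clock: 14.1
position: [0.5568, -0.1766, 0.2181]
ee_rot: [0.806, 0.592, -0.0, -0.0]
ft_force: [1.0, -0.1, 0.1]
grip_width: 0.92
grasp_force: 0.0
```

Request:
jog_arm([
  [0,0,-0.04,0,0,0,1],
  [0,0,-0.085,0,0,0,1],
  [0.03,0,-0.085,0,0,0,1],
  [0.06,0,-0.085,0,0,0,1],
  [0.09,0,-0.085,0,0,0,1],
])

```text
clock: 14.52
position: [0.5846, -0.0902, 0.3026]
ee_rot: [0.806, 0.592, 0.001, 0.0]
ft_force: [0.3, 0.4, -0.4]
grip_width: 1.0
grasp_force: 0.0
```

Request:
jog_arm([
  [0.03,-0.0005,0,0,0,-0.1,1],
  [0.06,-0.001,0,0,0,-0.2,1],
  [0.09,-0.001,0,0,0,-0.3,1],
  [0.12,-0.002,0,0,0,-0.4,1],
  [0.15,-0.002,0,0,0,-0.5,1],
])

```text
clock: 14.93
position: [0.627, 0.0543, 0.3015]
ee_rot: [0.632, 0.775, -0.0, -0.0]
ft_force: [0.4, 0.7, -0.0]
grip_width: 0.999
grasp_force: 0.0
```

Request:
jog_arm([
  [0,0,0,0,0,-0.1,1],
  [0,0,0,0,0,-0.2,1],
  [0,0,0,0,0,-0.3,1],
  [0,0,0,0,0,-0.4,1],
  [0,0,0,0,0,-0.51,1],
])

```text
clock: 15.35
position: [0.6268, 0.0529, 0.3013]
ee_rot: [0.416, 0.909, -0.0, -0.0]
ft_force: [0.2, -0.1, 0.2]
grip_width: 1.003
grasp_force: 0.0
```

Request:
jog_arm([
  [0,0,0,0,0,0,1],
  [0,0,0,0,0,0,1],
  [0,0,0,0,0,0,1],
])

```text
clock: 15.6
position: [0.6272, 0.0528, 0.3015]
ee_rot: [0.42, 0.908, -0.0, -0.0]
ft_force: [0.6, -0.3, -0.2]
grip_width: 1.004
grasp_force: 0.0
```

```bash
python3 - <<'E'
from h import *
go([.6283,.0545,.206],40.4)
c=snap('wrist'); print(w2px(c,[.6283,.0545,.217])*1.25)
save('head',c['color'],1.25)
EOF
E
```

```text
t 15.6 p [0.6272 0.0528 0.3015] yang 40.35 grip 1.004 F [ 0.6 -0.3 -0.2] gf 0.0 tz [-0. -0. -1.] j7 0.57
inc [0.0006 0.002  0.0955] [-0.    -0.    -0.001]
[403.44920708 260.0455587 ]Traceback (most recent call last):
  File "<stdin>", line 5, in <module>
NameError: name 'EOF' is not defined
```

View pics/head.png

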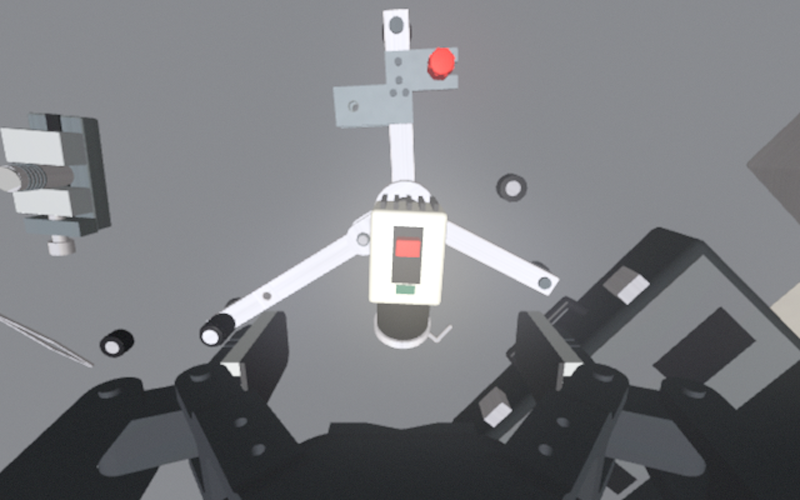

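The wrist view shows the leg swung out and locked, the pin parked at (441,63), and the lamp head's top at (373,212), (446,212), (440,304), (370,302), with its red nub at (408,248).

```bash
python3 - <<'E'
from h import *
c=load('wrist'); f=lambda u,v,z:px2w(c,u/1.25-.1,v/1.25-.1,z)
q=[f(*p,.217) for p in[(373,211),(446,211),(440,304),(370,303)]]
b=(q[0]+q[1])/2;fr=(q[2]+q[3])/2;d=fr-b
print('centre',np.mean(q,0),'len',np.linalg.norm(d),'wid',np.linalg.norm(q[1]-q[0]),'heading',np.degrees(np.arctan2(d[1],d[0])),'depth z',px2w(c,380/1.25,260/1.25)[2])
n=f(408,243,.227); print('nub',n)
ax=np.mean(q,0)[:2]; B=np.array([.5666,-.3806]); t=B-ax; print('bearing',np.degrees(np.arctan2(t[1],t[0])))
go([*ax,.206],np.degrees(np.arctan2(d[1],d[0]))+90)
E
```

```text
centre [0.62940765 0.05657193 0.217     ] len 0.05852909012341806 wid 0.042791356842082295 heading -52.14592134120234 depth z 0.21768991632572146
nub [0.62159017 0.06623617 0.227     ]
bearing -98.17563090662013
t 15.65 p [0.6273 0.0528 0.3015] yang 40.39 grip 0.996 F [ 0.6 -0.2  0.5] gf 0.0 tz [-0. -0. -1.] j7 0.57
inc [0.0015 0.0041 0.0955] [-0.     0.     0.044]
```

Request:
jog_arm([
  [0.001,0.003,0.025,0,0,0.02,1],
  [0.001,0.003,0.05,0,0,0.02,1],
  [0.001,0.003,0.075,0,0,0.02,1],
  [0.001,0.003,0.0955,0,0,0.02,1],
  [0.001,0.003,0.0955,0,0,0.02,1],
])

```text
clock: 16.07
position: [0.6269, 0.0554, 0.2013]
ee_rot: [0.428, 0.904, -0.002, -0.003]
ft_force: [-0.0, 0.3, -1.5]
grip_width: 0.999
grasp_force: 0.0
```

Request:
jog_arm([
  [0,0,0,0,0,0,1],
  [0,0,0,0,0,0,-1],
  [0,0,0,0,0,0,-1],
  [0,0,0,0,0,0,-1],
  [0,0,0,0,0,0,-1],
], grip_force=25)

```text
clock: 16.48
position: [0.6293, 0.0553, 0.2077]
ee_rot: [0.428, 0.904, 0.0, 0.0]
ft_force: [-3.3, -2.2, 2.2]
grip_width: 0.532
grasp_force: 25.3
```

Request:
jog_arm([
  [0,0,0,0,0,0,-1],
  [0,0,0,0,0,0,-1],
  [0,0,0,0,0,0,-1],
])

```text
clock: 16.73
position: [0.6293, 0.0552, 0.2076]
ee_rot: [0.428, 0.904, 0.0, 0.0]
ft_force: [-3.8, -1.3, 6.2]
grip_width: 0.532
grasp_force: 25.6
```

```bash
python3 - <<'E'
from h import *
go([.629,.0555,.206],-98.1+90); print(get_obs()['torque'])
E
```

```text
t 16.73 p [0.6293 0.0552 0.2076] yang 39.37 grip 0.532 F [-3.8 -1.3  6.2] gf 25.64400941133499 tz [ 0.001  0.    -1.   ] j7 0.55
inc [ 0.0004 -0.      0.0016] [0.001 0.    0.829]
[-0.18723049  0.88781357 -0.19429418]
```

Request:
jog_arm([
  [0,0,0,0,0,0.04,-1],
  [0,0,0,0,0,0.12,-1],
  [0,0,0,0,0,0.2,-1],
  [0,0,0,0,0,0.28,-1],
  [0,0,0,0,0,0.36,-1],
], grip_force=50)

```text
clock: 17.15
position: [0.6292, 0.0552, 0.2078]
ee_rot: [0.584, 0.812, 0.0, 0.0]
ft_force: [-4.7, -1.0, 8.2]
grip_width: 0.521
grasp_force: 50.2
```

Request:
jog_arm([
  [0,0,0,0,0,0.1,-1],
  [0,0,0,0,0,0.2,-1],
  [0,0,0,0,0,0.3,-1],
  [0,0,0,0,0,0.4,-1],
  [0,0,0,0,0,0.47,-1],
])

```text
clock: 17.57
position: [0.6292, 0.0552, 0.2078]
ee_rot: [0.757, 0.653, 0.0, 0.0]
ft_force: [-5.0, -1.7, 7.0]
grip_width: 0.529
grasp_force: 50.2
```

Request:
jog_arm([
  [0,0,0,0,0,0,-1],
  [0,0,0,0,0,0,-1],
  [0,0,0,0,0,0,-1],
])

```text
clock: 17.82
position: [0.6292, 0.0552, 0.2078]
ee_rot: [0.756, 0.655, 0.001, 0.0]
ft_force: [-4.8, -1.4, 8.3]
grip_width: 0.52
grasp_force: 51.0
```

```bash
python3 - <<'E'
from h import *
go([.629,.0555,.206],-98.1+90); print(get_obs()['torque'])
E
```

```text
t 17.82 p [0.6292 0.0552 0.2078] yang -8.19 grip 0.52 F [-4.8 -1.4  8.3] gf 50.950634479522705 tz [ 0.001  0.    -1.   ] j7 -0.25
inc [ 0.0002 -0.0003  0.0018] [ 0.001 -0.    -0.002]
[-0.26456178  1.07835982 -0.27118637]
```

Request:
jog_arm([
  [0,0,0,0,0,0,1],
  [0,0,0,0,0,0,1],
  [0,0,0,0,0,0,1],
  [0,0,0,0,0,0,1],
  [0,0,0,0,0,0,1],
])

```text
clock: 18.23
position: [0.6292, 0.0556, 0.206]
ee_rot: [0.755, 0.655, 0.0, -0.0]
ft_force: [0.2, 0.4, -0.6]
grip_width: 1.0
grasp_force: 0.0
```

Request:
jog_arm([
  [0,0,-0.02,0,0,0,1],
  [0,0,-0.045,0,0,0,1],
  [0,0,-0.07,0,0,0,1],
  [0,0,-0.095,0,0,0,1],
  [0,0,-0.095,0,0,0,1],
])

```text
clock: 18.65
position: [0.6308, 0.0556, 0.3066]
ee_rot: [0.756, 0.655, 0.003, 0.002]
ft_force: [-0.9, 0.5, 0.2]
grip_width: 0.998
grasp_force: 0.0
```

Request:
jog_arm([
  [0,0,0,0,0,0,1],
  [0,0,0,0,0,0,1],
  [0,0,0,0,0,0,1],
])

```text
clock: 18.9
position: [0.6287, 0.0556, 0.2997]
ee_rot: [0.755, 0.655, -0.001, -0.001]
ft_force: [0.1, 0.4, -1.2]
grip_width: 1.003
grasp_force: 0.0
```

```bash
cat > head.py <<'E'
from h import *
go()
c=snap('wrist'); h,w=c['depth'].shape
u,v=np.meshgrid(np.arange(w),np.arange(h)); r=np.stack([u,v,np.ones_like(u)],-1)@np.linalg.inv(c['K']).T*c['depth'][...,None]
X=(r-np.array(c['t']))@np.array(c['R'])
near=np.hypot(X[...,0]-.629,X[...,1]-.0555)<.045
m=near&(abs(X[...,2]-.217)<.006)&(c['color'].min(-1)>150)
R=cv2.minAreaRect((X[m][:,:2]*1000).astype(np.float32)); b=cv2.boxPoints(R)/1000
e=[b[1]-b[0],b[2]-b[1]]; L=max(e,key=np.linalg.norm); a=np.degrees(np.arctan2(L[1],L[0])); a=a if a<0 else a-180
ctr=np.array(R[0])/1000; t=np.array([.5666,-.3806])-ctr
print('pts',m.sum(),'ctr',ctr,'size',R[1],'heading',a,'bearing',np.degrees(np.arctan2(t[1],t[0])),'z',np.median(X[m][:,2]))
hs=cv2.cvtColor(c['color'],cv2.COLOR_RGB2HSV); k=near&(hs[...,1]>130)&(hs[...,2]>80)&((hs[...,0]<8)|(hs[...,0]>172))
k2=k&(X[...,2]>.2225); print('nub',k.sum(),k2.sum(),X[k2].mean(0),np.median(X[k2][:,2]))
d=np.array([np.cos(np.radians(a)),np.sin(np.radians(a))]); s=(X[k2][:,:2]-ctr)@d; n=(X[k2][:,:2]-ctr)@[-d[1],d[0]]; print('nub along',np.percentile(s,[2,50,98]),'across',np.percentile(n,[2,50,98]))
E
python3 head.py
```

```text
t 18.9 p [0.6287 0.0556 0.2997] yang -8.13 grip 1.003 F [ 0.1  0.4 -1.2] gf 0.0 tz [-0.002 -0.    -1.   ] j7 -0.26
pts 3943 ctr [0.63060327 0.05788356] size (63.858619689941406, 45.472084045410156) heading -99.554985 bearing -98.30453405911987 z 0.2165510715253376
nub 0 0 [nan nan nan] nanhead.py:13: RuntimeWarning: Mean of empty slice.
  k2=k&(X[...,2]>.2225); print('nub',k.sum(),k2.sum(),X[k2].mean(0),np.median(X[k2][:,2]))
  ret = um.true_divide(
  return _methods._mean(a, axis=axis, dtype=dtype,
  ret = ret.dtype.type(ret / rcount)
Traceback (most recent call last):
  File "head.py", line 14, in <module>
    d=np.array([np.cos(np.radians(a)),np.sin(np.radians(a))]); s=(X[k2][:,:2]-ctr)@d; n=(X[k2][:,:2]-ctr)@[-d[1],d[0]]; print('nub along',np.percentile(s,[2,50,98]),'across',np.percentile(n,[2,50,98]))
                                                                                                                                          ~~~~~~~~~~~~~^^^^^^^^^^^^^
IndexError: index -1 is out of bounds for axis 0 with size 0
```

```bash
sed -i 's/^hs=.*$/C=c["color"].astype(int); k=near\&(C[...,0]-C[...,1]>50)\&(C[...,0]-C[...,2]>50)/; s/X\[...,2\]>.2225/X[...,2]>.2215/' head.py; python3 head.py
```

```text
t 18.95 p [0.6287 0.0556 0.2998] yang -8.13 grip 1.005 F [-0.2  0.2 -1. ] gf 0.0 tz [-0.002 -0.    -1.   ] j7 -0.26
pts 3941 ctr [0.63048358 0.05778406] size (63.95227813720703, 45.552799224853516) heading -99.71755 bearing -98.29107537776943 z 0.21652584518131554
nub 281 275 [0.63156106 0.06581614 0.22705483] 0.22714279227519515
nub along [-0.01259168 -0.00813568 -0.00302925] across [-0.00713629 -0.00017544  0.00633366]
```

The head points at the middle bolt within about 1.5° (measured -98 to -99.7°, bearing -98.3°). Next, the switch: shut the fingers, go behind the nub and push along -x of the tool.

Request:
jog_arm([
  [0.015,0.001,0,0,0,0,-1],
  [0.035,0.001,0,0,0,0,-1],
  [0.035,0.001,0,0,0,0,-1],
  [0.035,0.001,0,0,0,0,-1],
  [0.035,0.001,0,0,0,0,-1],
], grip_force=20)

```text
clock: 19.42
position: [0.635, 0.0903, 0.3006]
ee_rot: [0.755, 0.655, -0.0, -0.0]
ft_force: [-0.0, -0.4, -0.3]
grip_width: 0.298
grasp_force: 0.0
```

Request:
jog_arm([
  [0,0,0,0,0,0,-1],
  [0,0,0.02,0,0,0,-1],
  [0,0,0.04,0,0,0,-1],
  [0,0,0.05,0,0,0,-1],
  [0,0,0.053,0,0,0,-1],
])

```text
clock: 19.83
position: [0.6342, 0.0894, 0.246]
ee_rot: [0.756, 0.655, -0.001, -0.001]
ft_force: [-0.4, -0.3, -0.2]
grip_width: -0.002
grasp_force: 0.0
```

Request:
jog_arm([
  [0,0,0,0,0,0,-1],
  [0,0,0,0,0,0,-1],
  [0,0,0,0,0,0,-1],
])

```text
clock: 20.08
position: [0.6357, 0.09, 0.2494]
ee_rot: [0.756, 0.655, 0.001, 0.0]
ft_force: [0.7, 0.8, 0.5]
grip_width: -0.0
grasp_force: 0.0
```

```bash
python3 - <<'E'
from h import *
go([.629,.0555,.2445]); c=snap('wrist')
C=c['color'].astype(int);k=(C[...,0]-C[...,1]>50)&(C[...,0]-C[...,2]>50)
n,_,st,ce=cv2.connectedComponentsWithStats(k.astype(np.uint8)); print([(st[i].tolist(),px2w(c,*ce[i],.227).round(4)) for i in range(1,n) if st[i,4]>30])
E
```

```text
t 20.08 p [0.6357 0.09   0.2494] yang -8.15 grip -0.0 F [0.7 0.8 0.5] gf 0.0 tz [ 0.002  0.    -1.   ] j7 -0.31
inc [-0.0351 -0.0017  0.0048] [ 0.002 -0.001  0.   ]
[([223, 92, 29, 25, 552], array([0.605 , 0.1693, 0.227 ]))]
```

Request:
jog_arm([
  [0,0,0.003,0,0,0,-1],
  [-0.004,0,0.003,0,0,0,-1],
  [-0.008,0,0.003,0,0,0,-1],
  [-0.011,0,0.003,0,0,0,-1],
  [-0.014,0,0.003,0,0,0,-1],
])

```text
clock: 20.55
position: [0.6331, 0.0755, 0.2451]
ee_rot: [0.756, 0.655, 0.0, 0.0]
ft_force: [-0.4, 0.5, -0.2]
grip_width: 0.003
grasp_force: 0.0
```

Request:
jog_arm([
  [-0.002,0,0,0,0,0,-1],
  [-0.004,0,0,0,0,0,-1],
  [-0.006,0,0,0,0,0,-1],
  [-0.006,0,0,0,0,0,-1],
])

```text
clock: 20.88
position: [0.6323, 0.0698, 0.2451]
ee_rot: [0.756, 0.655, 0.0, 0.0]
ft_force: [0.4, -0.8, 0.5]
grip_width: -0.001
grasp_force: 0.0
```

Request:
jog_arm([
  [-0.002,0,0,0,0,0,-1],
  [-0.004,0,0,0,0,0,-1],
  [-0.004,0,0,0,0,0,-1],
  [-0.004,0,0,0,0,0,-1],
])

```text
clock: 21.22
position: [0.6317, 0.0662, 0.245]
ee_rot: [0.756, 0.655, 0.0, 0.0]
ft_force: [-0.3, 0.0, -0.5]
grip_width: -0.001
grasp_force: 0.0
```

```bash
python3 - <<'E'
from h import *
go([.629,.0555,.2445])
for n in['side','top']:
    s=snap(n); C=s['color'].astype(int)
    for z in[.227]:
        P=w2px(s,[.6316,.0658,z]); u0,v0=P.astype(int)
        k=(C[...,0]-C[...,1]>50)&(C[...,0]-C[...,2]>50); k[:v0-12]=0;k[v0+12:]=0;k[:,:u0-12]=0;k[:,u0+12:]=0
        ys,xs=np.nonzero(k); print(n,P,len(xs),(px2w(s,xs.mean(),ys.mean(),.224)) if len(xs) else '')
        s0=None
E
```

```text
t 21.22 p [0.6317 0.0662 0.245 ] yang -8.15 grip -0.001 F [-0.3  0.  -0.5] gf 0.0 tz [ 0.  0. -1.] j7 -0.27
inc [-0.011  -0.0012  0.0005] [ 0. -0.  0.]
side [331.88588131 170.89324471] 18 [0.63085926 0.06531176 0.224     ]
top [308.73233985 167.26158535] 0
```

Request:
jog_arm([
  [0.006,0,0,0,0,0,-1],
  [0.012,0,0,0,0,0,-1],
  [0.018,0,0,0,0,0,-1],
  [0.024,0,0,0,0,0,-1],
  [0.024,0,0,0,0,0,-1],
])

```text
clock: 21.73
position: [0.635, 0.0925, 0.2448]
ee_rot: [0.755, 0.656, 0.0, -0.0]
ft_force: [-0.5, 0.5, -0.1]
grip_width: -0.003
grasp_force: 0.0
```

```bash
cat > tip.py <<'E'
from h import *
go([.629,.0555,.2445]); p=np.array(get_obs()['position'])
for n in['side']:
    c=snap(n); h,w=c['depth'].shape
    u,v=np.meshgrid(np.arange(w),np.arange(h)); r=np.stack([u,v,np.ones_like(u)],-1)@np.linalg.inv(c['K']).T*c['depth'][...,None]
    X=(r-np.array(c['t']))@np.array(c['R'])
    m=(np.hypot(X[...,0]-p[0],X[...,1]-p[1])<.03)&(X[...,2]>.19)&(X[...,2]<.3)&(c['color'].max(-1)<110)
    q=X[m]; print('dark pts z',m.sum(),np.sort(q[:,2])[:12].round(4))
    C=c['color'].astype(int); k=(C[...,0]-C[...,1]>50)&(C[...,0]-C[...,2]>50)&(np.hypot(X[...,0]-.63,X[...,1]-.06)<.03)&(X[...,2]>.2)
    print('nub',k.sum(),X[k].mean(0).round(4)); i=int(np.mean(np.nonzero(k)[0])); j=int(np.mean(np.nonzero(k)[1]))
    for y in range(i-14,i+4): print(y,''.join('R' if k[y,x] else ('#' if c['color'][y,x].max()<110 else '.') for x in range(j-16,j+17)), X[y,j-8:j+9:4,2].round(3))
E
python3 tip.py
```

```text
t 21.73 p [0.635  0.0925 0.2448] yang -7.99 grip -0.003 F [-0.5  0.5 -0.1] gf 0.0 tz [-0.     0.001 -1.   ] j7 -0.31
inc [-0.0375 -0.0008  0.0003] [-0.    -0.001 -0.   ]
dark pts z 191 [0.191  0.195  0.2007 0.2027 0.2086 0.2404 0.2427 0.2432 0.2435 0.2453
 0.2474 0.2488]
nub 18 [0.6299 0.0627 0.2248]
158 ################################# [-0.002  0.265  0.262 -0.     0.023]
159 ################################# [-0.     0.26   0.259  0.002  0.018]
160 ################################# [0.002 0.255 0.258 0.002 0.003]
161 ################################# [ 0.003  0.254  0.255  0.001 -0.001]
162 ################################# [ 0.003  0.251  0.25  -0.002 -0.001]
163 ################################# [-0.002  0.243  0.245 -0.001  0.003]
164 ################################# [ 0.002  0.001 -0.001  0.001  0.006]
165 ################################# [-0.001  0.     0.001  0.    -0.001]
166 ################################# [-0.     0.    -0.     0.002  0.002]
167 ################################# [-0.001 -0.     0.005 -0.     0.003]
168 ################################# [-0.003  0.002  0.003 -0.002 -0.002]
169 ################################# [ 0.004  0.001  0.003 -0.002  0.001]
170 ###############..RR....########## [ 0.004  0.002  0.001 -0.    -0.001]
171 ##########.....RRRRR....######### [-0.002  0.     0.231  0.219  0.001]
172 ########.......RRRR.....######### [-0.     0.217  0.227  0.217  0.001]
173 ########.......RRRR......######## [ 0.214  0.217  0.223  0.22  -0.   ]
174 ########.......#RRR.......####### [0.211 0.217 0.22  0.217 0.001]
175 #########.......####......####### [0.209 0.217 0.22  0.219 0.216]
```

```bash
cat >> tip.py <<'E'
    o=p; d=np.array([-.141,-.99]); rel=X[...,:2]-o[:2]; s=rel@d; n=rel@[.99,-.141]
    print('TCP px',w2px(c,[*p[:2],p[2]]),w2px(c,[*p[:2],p[2]-.025]))
    for lo in np.arange(.19,.27,.004):
        m=(abs(s)<.03)&(abs(n)<.03)&(X[...,2]>=lo)&(X[...,2]<lo+.004)
        if m.any(): print(round(lo,3),m.sum(),'s',s[m].min().round(3),s[m].max().round(3),'n',n[m].min().round(3),n[m].max().round(3))
E
python3 tip.py | tail -22
```

```text
173 ########.......RRRR......######## [0.217 0.217 0.219 0.22  0.   ]
174 ########.......#RR#......######## [ 0.21   0.22   0.218  0.216 -0.003]
TCP px [329.37684598 162.19700154] [329.19715389 169.02720519]
0.19 3 s 0.01 0.023 n -0.025 -0.024
0.194 1 s 0.011 0.011 n -0.024 -0.024
0.198 2 s 0.01 0.027 n -0.026 -0.024
0.202 3 s 0.013 0.028 n -0.026 -0.025
0.206 3 s 0.012 0.024 n -0.025 -0.024
0.21 1 s 0.009 0.009 n -0.024 -0.024
0.214 18 s 0.011 0.029 n -0.026 0.02
0.218 17 s 0.012 0.029 n -0.021 0.019
0.222 4 s 0.027 0.03 n -0.01 0.0
0.226 6 s 0.021 0.029 n -0.009 0.006
0.238 1 s -0.003 -0.003 n -0.007 -0.007
0.242 4 s 0.006 0.011 n -0.007 0.007
0.246 9 s -0.006 0.013 n -0.013 0.001
0.25 9 s -0.009 0.012 n -0.013 0.01
0.254 10 s -0.001 0.017 n -0.015 0.01
0.258 10 s -0.002 0.011 n -0.015 0.005
0.262 7 s -0.005 0.013 n -0.013 0.008
0.266 12 s 0.001 0.013 n -0.016 0.009
0.27 9 s -0.003 0.018 n -0.014 0.009
```

By the side camera the closed fingertips end only about 4 mm below the TCP (z ≈ 0.241), so the last push passed over the nub. I'll back off behind the head, go lower, and check the force on the way in.

Request:
jog_arm([
  [0.005,0,0,0,0,0,-1],
  [0.01,0,0,0,0,0,-1],
  [0.01,0,0.01,0,0,0,-1],
  [0.01,0,0.02,0,0,0,-1],
  [0.01,0,0.02,0,0,0,-1],
])

```text
clock: 22.25
position: [0.6353, 0.0997, 0.2218]
ee_rot: [0.755, 0.655, -0.002, -0.001]
ft_force: [-0.7, -0.5, -0.8]
grip_width: 0.004
grasp_force: 0.0
```

Request:
jog_arm([
  [0,0,0,0,0,0,-1],
  [0,0,0,0,0,0,-1],
  [0,0,0,0,0,0,-1],
])

```text
clock: 22.5
position: [0.6367, 0.0997, 0.2254]
ee_rot: [0.756, 0.655, 0.0, 0.0]
ft_force: [-0.7, -0.5, 0.2]
grip_width: 0.003
grasp_force: 0.0
```

```bash
python3 tip.py | tail -22
```

```text
TCP px [328.5486334  166.28390121] [328.37887704 172.9939027 ]
0.19 1 s 0.022 0.022 n -0.025 -0.025
0.194 1 s 0.026 0.026 n -0.027 -0.027
0.198 2 s 0.02 0.022 n -0.025 -0.025
0.202 1 s 0.022 0.022 n -0.026 -0.026
0.206 1 s 0.022 0.022 n -0.026 -0.026
0.21 2 s 0.024 0.029 n -0.026 -0.025
0.214 16 s 0.017 0.03 n -0.025 0.02
0.218 6 s -0.005 0.03 n -0.022 0.011
0.222 4 s 0.007 0.012 n -0.007 0.001
0.226 5 s 0.007 0.012 n -0.005 0.009
0.23 10 s 0.003 0.012 n -0.014 0.009
0.234 9 s -0.002 0.018 n -0.015 0.01
0.238 10 s 0.001 0.011 n -0.016 0.011
0.242 10 s -0.002 0.016 n -0.015 0.009
0.246 9 s -0.002 0.015 n -0.015 0.004
0.25 15 s -0.004 0.014 n -0.015 0.012
0.254 11 s -0.005 0.011 n -0.014 0.012
0.258 7 s -0.002 0.012 n -0.015 0.004
0.262 8 s -0.001 0.015 n -0.014 0.016
0.266 20 s -0.007 0.018 n -0.029 0.027
0.27 25 s -0.015 0.016 n -0.03 0.029
```

Request:
jog_arm([
  [-0.004,0,0,0,0,0,-1],
  [-0.008,0,0,0,0,0,-1],
  [-0.012,0,0,0,0,0,-1],
  [-0.012,0,0,0,0,0,-1],
])

```text
clock: 22.88
position: [0.6348, 0.0865, 0.2252]
ee_rot: [0.756, 0.655, -0.0, 0.0]
ft_force: [0.0, -0.6, 0.1]
grip_width: -0.004
grasp_force: 0.0
```

Request:
jog_arm([
  [-0.003,0,0,0,0,0,-1],
  [-0.006,0,0,0,0,0,-1],
  [-0.009,0,0,0,0,0,-1],
  [-0.009,0,0,0,0,0,-1],
])

```text
clock: 23.22
position: [0.6334, 0.0787, 0.225]
ee_rot: [0.756, 0.655, 0.0, -0.0]
ft_force: [0.7, 1.0, 0.8]
grip_width: 0.002
grasp_force: 0.0
```

```bash
python3 tip.py | head -4
```

```text
t 23.22 p [0.6334 0.0787 0.225 ] yang -8.16 grip 0.002 F [0.7 1.  0.8] gf 0.0009122545270656701 tz [-0.  0. -1.] j7 -0.29
inc [-0.0236 -0.0011 -0.0195] [-0. -0. -0.]
dark pts z 258 [0.1927 0.193  0.1984 0.1994 0.2002 0.201  0.2026 0.2047 0.2082 0.2083
 0.216  0.2164]
```

Request:
jog_arm([
  [-0.003,0,0,0,0,0,-1],
  [-0.006,0,0,0,0,0,-1],
  [-0.009,0,0,0,0,0,-1],
  [-0.009,0,0,0,0,0,-1],
])

```text
clock: 23.6
position: [0.6321, 0.0695, 0.225]
ee_rot: [0.756, 0.655, -0.0, -0.0]
ft_force: [0.7, 0.3, 0.3]
grip_width: -0.002
grasp_force: 0.2
```

Request:
jog_arm([
  [-0.0015,0,0,0,0,0,-1],
  [-0.0015,0,0,0,0,0,-1],
  [-0.0015,0,0,0,0,0,-1],
])

```text
clock: 23.85
position: [0.632, 0.0689, 0.225]
ee_rot: [0.755, 0.655, 0.0, -0.0]
ft_force: [0.4, 1.5, 0.6]
grip_width: -0.001
grasp_force: 0.9
```

```bash
python3 tip.py | head -5
```

```text
t 23.85 p [0.632  0.0689 0.225 ] yang -8.13 grip -0.001 F [0.4 1.5 0.6] gf 0.8685399915691505 tz [ 0.  0. -1.] j7 -0.27
inc [-0.0137 -0.0011 -0.0195] [ 0. -0.  0.]
dark pts z 265 [0.1904 0.1919 0.1928 0.1939 0.1951 0.1974 0.1984 0.1984 0.1992 0.1995
 0.2002 0.203 ]
nub 19 [0.6288 0.0526 0.2244]
```

Request:
jog_arm([
  [-0.001,0,0,0,0,0,-1],
  [-0.0025,0,0,0,0,0,-1],
  [-0.0025,0,0,0,0,0,-1],
  [-0.0025,0,0,0,0,0,-1],
])

```text
clock: 24.23
position: [0.6319, 0.0687, 0.2251]
ee_rot: [0.755, 0.656, 0.001, -0.001]
ft_force: [1.8, 8.1, -1.7]
grip_width: -0.002
grasp_force: 4.1
```

```bash
python3 tip.py | head -5
```

```text
t 24.23 p [0.6319 0.0687 0.2251] yang -8.01 grip -0.002 F [ 1.8  8.1 -1.7] gf 4.095314755677464 tz [ 0.001  0.003 -1.   ] j7 -0.27
inc [-0.0134 -0.0011 -0.0195] [ 0.001 -0.003  0.   ]
dark pts z 267 [0.1914 0.1918 0.1925 0.1929 0.1964 0.1972 0.199  0.1992 0.2017 0.2019
 0.2024 0.2033]
nub 18 [0.6287 0.053  0.2247]
```

At the end stop (8 N, no further travel). Back off, lift and verify everything.

Request:
jog_arm([
  [0.005,0,0,0,0,0,-1],
  [0.01,0,0,0,0,0,-1],
  [0.01,0,-0.025,0,0,0,-1],
  [0.01,0,-0.06,0,0,0,-1],
  [0.01,0,-0.08,0,0,0,-1],
])

```text
clock: 24.7
position: [0.6336, 0.0759, 0.3081]
ee_rot: [0.756, 0.655, 0.001, 0.001]
ft_force: [0.1, -0.0, 0.7]
grip_width: -0.001
grasp_force: 0.0
```

Request:
jog_arm([
  [-0.01,0,0,0,0,0,1],
  [-0.01,0,0,0,0,0,1],
  [-0.01,0,0,0,0,0,1],
  [-0.01,0,0,0,0,0,1],
  [-0.01,0,0,0,0,0,1],
])

```text
clock: 25.12
position: [0.6313, 0.0667, 0.3038]
ee_rot: [0.755, 0.655, -0.001, -0.001]
ft_force: [-0.6, 0.8, 0.8]
grip_width: 0.707
grasp_force: 0.0
```

Request:
jog_arm([
  [0,0,0,0,0,0,1],
  [0,0,0,0,0,0,1],
  [0,0,0,0,0,0,1],
  [0,0,0,0,0,0,1],
])

```text
clock: 25.45
position: [0.6317, 0.0664, 0.3049]
ee_rot: [0.755, 0.655, -0.0, -0.0]
ft_force: [0.3, 0.1, 0.1]
grip_width: 1.002
grasp_force: 0.0
```

```bash
cat >> head.py <<'E'
H=np.array([.6138,.0057])
for n in ['wrist','side']:
    if n!='wrist':
        c=snap(n); r=np.stack([u,v,np.ones_like(u)],-1)@np.linalg.inv(c['K']).T*c['depth'][...,None]; X=(r-np.array(c['t']))@np.array(c['R'])
    D=X[...,:2]-H; dd=np.hypot(D[...,0],D[...,1]); an=np.degrees(np.arctan2(D[...,1],D[...,0]))%360
    m=(abs(X[...,2]-.036)<.004)&(dd>.04)&(dd<.15)&(an>225)&(an<290)&(c['color'].min(-1)>120)
    C=c['color'].astype(int); k=(C[...,0]-C[...,1]>50)&(C[...,0]-C[...,2]>50)&(np.hypot(X[...,0]-.564,X[...,1]-.179)<.03)&(X[...,2]>.03)
    print(n,'leg',np.median(an[m]),'pin red',k.sum(),X[k].mean(0).round(4) if k.any() else '',np.percentile(X[k][:,2],[1,95]).round(4) if k.any() else '')
E
python3 head.py
```

```text
t 25.45 p [0.6317 0.0664 0.3049] yang -8.13 grip 1.002 F [0.3 0.1 0.1] gf 0.0 tz [-0.  0. -1.] j7 -0.27
pts 3633 ctr [0.63057452 0.05794194] size (64.03424072265625, 45.45010757446289) heading -99.496735 bearing -98.29976635926675 z 0.21654478830258014
nub 245 241 [0.62946408 0.05405117 0.2271581 ] 0.22719219554933967
nub along [-0.00045532  0.00390687  0.00895837] across [-0.00724902 -0.00049277  0.00626607]
wrist leg 251.62001335213358 pin red 397 [0.5666 0.1796 0.0769] [0.0453 0.0808]
side leg 250.66832311803984 pin red 51 [0.5607 0.1735 0.0717] [0.0533 0.0844]
```

```bash
python3 - <<'E'
from h import *
for n in['wrist','top','side']:
    c=snap(n); h,w=c['depth'].shape
    u,v=np.meshgrid(np.arange(w),np.arange(h)); r=np.stack([u,v,np.ones_like(u)],-1)@np.linalg.inv(c['K']).T*c['depth'][...,None]
    X=(r-np.array(c['t']))@np.array(c['R'])
    m=(np.hypot(X[...,0]-.5576,X[...,1]+.1758)<.04)&(X[...,2]>.067)&(X[...,2]<.08)
    if m.sum()>3:
        a=np.median(X[m],0); print(n,m.sum(),a.round(4),np.degrees(np.arctan2(a[1]-.0057,a[0]-.6138))%360-132.8)
E
```

```text
wrist 45 [ 0.5595 -0.1637  0.0698] 119.4312614375904
top 59 [ 0.5541 -0.1747  0.072 ] 118.89935704676293
side 59 [ 0.5517 -0.179   0.0736] 118.60950858976256
```

```bash
python3 -c "
from workcell import workorder
print(workorder.hand_in())"
```

```text
the job is handed in; nothing more can be done
None
```

The job is handed in, but no verdict came back. My last camera checks showed the pin hanging in the notch, the leg home in its detent at about 119°, the lamp within about 1.5° of the middle vise's bolt, and the switch fully forward; I did not re-measure the bystanders, though no contact with them showed.

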